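# Move the hand-grip post of a forearm scanner's positioner to the other socket

### The arm

A 6-joint arm with a two-finger parallel gripper is mounted at the origin on the work surface. World frame = base frame: x ahead of the robot, y to its left, z up, the work surface at z = 0. Lengths are in m, angles in rad, forces in N, time in s.
With the tool pointing down it reaches from about 0.35 to 0.925 m from the base axis. Payload 6.4 kg.
Tool frame: the origin (TCP) lies midway between the tips of the shut fingers; the grasp point (between the pads) lies 19 mm behind it; z points along the fingers, x is the direction in which the jaws open and shut, and the axes are right-handed (so a half turn about z gives the same grasp; the last joint's range is limited). The gripper opens to 94 mm and grips with 3 to 60 N. Pads are 16 mm wide; open, the fingers measure 119 mm over their backs; the gripper's body (75 mm by 177 mm) begins 78 mm behind the grasp point.
Start: joints at [-1.281, 0.245, 1.558, -0, 1.339, -0.174], TCP at [0.291, -0.581, 0.205] pointing down, gripper open.
Joint ranges: [-3.13, 3.13], [-1.02, 2.26], [0.13, 2.54], [-0.95, 4.09], [0.21, 2.88], [-2.74, 2.74]. Speed limits (rad/s): [2.57, 2.57, 3.14, 3.14, 3.14, 3.14].

### API

Orientations are given as [roll, pitch, yaw] about the fixed x, y, z axes, in that order (R = Rz(yaw) Ry(pitch) Rx(roll)).
In Python, from station import get_state, optics, arm gives the robot as it stands.
- The arm moves only by the tool move_arm, never from a script. Its argument "deltas" is a list of rows, each an object of numbers: "x", "y", "z": the shift along the world's x, y, z in units of 25 mm (1.0 is 25 mm); "rx", "ry", "rz": the turn, a rotation vector about the world's x, y, z in units of 5 degrees (1.0 is 5 degrees); "jaw": the opening, from 0 (shut) to 1 (fully open). In form: [{"x": .., "y": .., "z": .., "rx": .., "ry": .., "rz": .., "jaw": ..}, ...]. A call has exactly 10 rows; each row is the pose to reach, as a shift and turn from the pose measured when the call began; what a row does not reach only later rows make up. A row lasts 1/12 s, in which the tool goes at most 41.7 mm and 7.16 degrees, less where a joint would pass 70% of its speed; a pose out of reach is approached as far as the arm can. A call with a gripper value outside its range is refused whole. The fingers move at their own pace and stop on an object; "grip_force" is the grip in N (left out, the last holds). Time passes only in rows, so rows that repeat a pose let the fingers close, or fill a call up. It gives the time, the measured TCP pose, the force and the opening at its end, in the units of the state.
- get_state(): the state, without advancing time (a new reading comes with each control period).
- optics.camera(name): name is "side" or "top" or "wrist"; returns a dict with "color" (384x512x3 uint8, blue, green, red), "camera_matrix" (3x3 intrinsics, pixels), "origin" and "attitude" of the camera in the world. Camera axes: x right, y down, z forward; pixel columns grow to the right and rows downward; lengths in m; the calibration is good to about 2 mm. A picture is of the moment at which its call begins. There is no depth.
- arm.close_job(): hands the job in, once; it reports no verdict.
The state is a dict: "clock": time; "joints": joint angles; "joint_vel": joint speeds; "tau": joint torques, N m; "tcp_pos": TCP position; "orientation": TCP orientation; "force": force on the tool from outside, world axes, zero at the start; "moment": the same for the moment, N m; "opening": finger opening in m.
Only numpy, scipy, OpenCV 4.12 (cv2) and the standard library are available. Lean on these libraries where they do the work, as an engineer would, in place of code of your own. Each camera call takes 0.05 s, during which the arm holds its last target. There are 200 camera calls.

### The job

The next patient's other arm is to be scanned: draw the hand-grip post out of its socket block on the forearm positioner and fit it into the empty block at the other end of the board, which is clamped somewhere along its rail. The fit is close, so lean the post over by 10 degrees or more, find the bore with the low edge of its spigot and let that edge drop in first, then stand the post upright and slide it fully home, gently and without ever forcing it. Let go of it, and leave the phantom block, the gel bottle and the mouse where they are.

Things in the scene. Friction and masses are not known exactly. Their poses are not given: they have to be found in the camera images.
- post_grip (a point): Hand-grip post (loose, 0.15-0.3 kg, round about its z axis, +z up to its top). This point is on its axis, mid-grip, 78 mm above the spigot's end. Grey grip: cylinder 30 mm in diameter, 39 to 122 mm above the spigot's end (domed top at 124). Below it a collar 44 mm in diameter, 7 thick, underside 32 mm above the spigot's end. It starts home in the full socket, held only by its weight.
- post_foot (a point): Centre of the flat end face of the post's spigot, 78 mm below post_grip on the post's axis; z axis up along the post. The spigot is plain steel, 20 mm in diameter, 32 mm long below the collar, sharp-edged.
- seat_full_mouth (a point): Centre of the bore, at the block's top, of the socket that holds the post at the start; 69 mm above the table.
- seat_full: The fixed socket that holds the post at the start, of the same make as seat_free; its block is at the middle of its rail. Origin under the middle of its base plate, on the board's top.
- seat_free_zero (a point): Zero mark of the empty socket's rail, given at the height of the block's top, 69 mm above the table; 22 mm from the rail's middle. The true bore axis stands 4 to 40 mm from this point along seat_free's +y axis (along the rail), and up to 2 mm either way along its x axis; no reading tells where: find it by feel or sight. The height is true.
- seat_free: Fixed empty socket, z up, y along its rail; origin under the middle of its base plate (76 x 128 x 6 mm), on the board's top. Its block, 50 x 84 mm (x, y), is clamped on the rail, flat top 54 mm above the origin; in the block's middle an upright blind bore, 21 mm in diameter, 40 deep. Post home: collar on the top, spigot's end 22 mm above the origin. It does not give; over 40 N damages it.
- board: Forearm positioner board, fixed: white plastic, 150 x 440 x 15 mm (x, y, z), origin under its middle. A black forearm trough, 100 x 150 mm, its top 51 mm above the table, stands in the middle; the sockets stand at the two ends, about 150 mm from the middle along y.
- phantom: Bystander: clear calibration block 46 x 110 x 34 mm lying in the trough; origin under its middle (25 mm above the table).
- gel: Bystander: white gel bottle, 56 mm in diameter and 150 mm tall, on the table to the left of the board; origin under its middle.
- mouse: Bystander: black computer mouse, 105 x 60 x 33 mm, on the table on the robot's side of the board; origin under its middle.

How it is judged:
By the outcome, as a careful person would: the job done as asked, in the order asked, and still so for the second after the job is handed in, with the robot touching nothing.
It also fails if it takes over 72 s, if anything falls off the work surface, if the arm or the gripper's body presses on something with over 40 N, if the wrist force passes 120 N, or if a joint passes its speed limit or range.

## Working session

There is one attempt and no reset: what is moved stays moved. The work goes in short steps, Python scripts to look and compute and a tool call to move; the robot and the scene stay as the last step left them, time stands still between calls to the robot, and variables do not carry over. Pictures are saved under pics/ and viewed, about 8 in all and at most 12, crops included, and the job is handed in when it is done.

Besides the shell and the picture viewer there is one more tool, called after "Call:" by a JSON object that holds its "method" and its "body". move_arm: Moves the arm, as the interface text tells. Its arguments: {"type":"object","properties":{"deltas":{"type":"array","items":{"type":"object","properties":{"x":{"type":"number"},"y":{"type":"number"},"z":{"type":"number"},"rx":{"type":"number"},"ry":{"type":"number"},"rz":{"type":"number"},"jaw":{"type":"number"}}}},"grip_force":{"type":"number"}},"required":["deltas"]}

```bash
ls; mkdir -p pics
cat > h.py <<'E'
import numpy as np, cv2
from station import get_state, optics, arm
from scipy.spatial.transform import Rotation as R
def rot(a):
    a=np.array(a,float)
    return a if a.shape==(3,3) else (R.from_euler('xyz',a).as_matrix() if a.size==3 else R.from_quat(a).as_matrix())
def ray(c,u,v):
    d=rot(c['attitude'])@np.linalg.inv(np.array(c['camera_matrix']))@[u,v,1.]
    return np.array(c['origin']),d
def onz(c,u,v,z):
    o,d=ray(c,u,v); return o+d*(z-o[2])/d[2]
def px(c,p):
    q=np.array(c['camera_matrix'])@(rot(c['attitude']).T@(np.array(p)-c['origin'])); return q[:2]/q[2]
E
python3 - <<'E'
from h import *
print(get_state())
ims=[]
import pickle
for n in ['side','top']:
    c=optics.camera(n); pickle.dump(c,open(n+'.pkl','wb')); print(n,c['origin'],c['attitude'],c['camera_matrix'])
    cv2.imwrite(f'pics/{n}0.png',c['color'])
E
```

```text
pics
{'clock': 0.0, 'joints': array([-1.28108536e+00,  2.45798789e-01,  1.55899131e+00, -2.43692562e-05,
        1.33871117e+00, -1.74091632e-01]), 'joint_vel': array([-2.59720259e-04,  2.63595919e-04, -2.50128033e-04,  4.79117739e-04,
       -9.71079281e-04, -4.19139648e-05]), 'tau': array([-1.56082933e-03, -4.15846395e+01, -3.14598548e+01,  6.84327702e-02,
        3.32759251e-02, -1.31382621e-04]), 'tcp_pos': array([ 0.29060928, -0.58074759,  0.20436735]), 'orientation': array([-3.14128540e+00,  1.88386898e-03, -1.10698781e+00]), 'force': array([ 0.98795071, -0.94724029, -0.08953649]), 'moment': array([-0.01426992, -0.01830543, -0.03081489]), 'opening': 0.09346727984937908}
side [0.16932178 0.80781724 0.74001231] [-2.22353312 -0.01635967 -2.78220867] [[435.97469129   0.         248.42161589]
 [  0.         435.97469129 191.88533492]
 [  0.           0.           1.        ]]
top [0.35211718 0.03497017 1.41121251] [-3.06641846  0.01071329 -1.5994572 ] [[475.15330363   0.         257.48011638]
 [  0.         475.15330363 185.30092808]
 [  0.           0.           1.        ]]
```

View pics/top0.png

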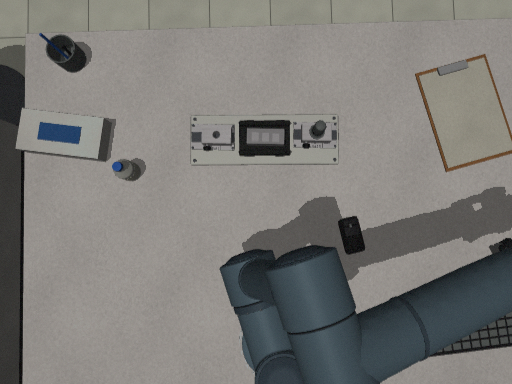

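View pics/side0.png

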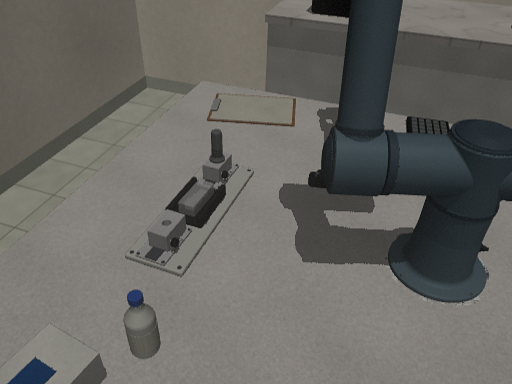

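The top view shows the board at about (191–339, 114–165), the post top at about (319,128) and the empty bore at about (216,134). The side view shows the bore at about (167,223) and the post top at about (216,131). I'll enlarge both sockets to measure them.

Run:
```python
from h import *
import pickle
t=pickle.load(open('top.pkl','rb'));s=pickle.load(open('side.pkl','rb'))
a=cv2.resize(t['color'][105:170,185:345],None,fx=5,fy=5,interpolation=cv2.INTER_CUBIC)
b=cv2.resize(s['color'][195:275,120:200],None,fx=3.2,fy=3.2,interpolation=cv2.INTER_CUBIC)
d=cv2.resize(s['color'][120:200,180:260],None,fx=3.2,fy=3.2,interpolation=cv2.INTER_CUBIC)
bd=np.hstack([b,d]); bd=np.pad(bd,((0,0),(0,800-bd.shape[1]),(0,0)))
cv2.imwrite('pics/crop.png',np.vstack([a,bd])[:600])
for q in [(191,114),(339,114),(339,165),(191,165)]: print('corner',onz(t,*q,.015).round(4))
print('hole',onz(t,216,134,.069).round(4), onz(s,167,223,.069).round(4))
print('posttop',onz(t,319,128,.158).round(4), onz(s,216.5,131,.158).round(4))
print('gel',onz(t,118,167,.15).round(3))
```

```text
corner [0.6769 0.2392 0.015 ]
corner [ 0.6632 -0.2016  0.015 ]
corner [ 0.5106 -0.1953  0.015 ]
corner [0.5237 0.2419 0.015 ]
hole [0.6041 0.1608 0.069 ] [0.6007 0.1627 0.069 ]
posttop [ 0.5951 -0.1226  0.158 ] [ 0.6023 -0.1282  0.158 ]
gel [0.508 0.418 0.15 ]
```

View pics/crop.png

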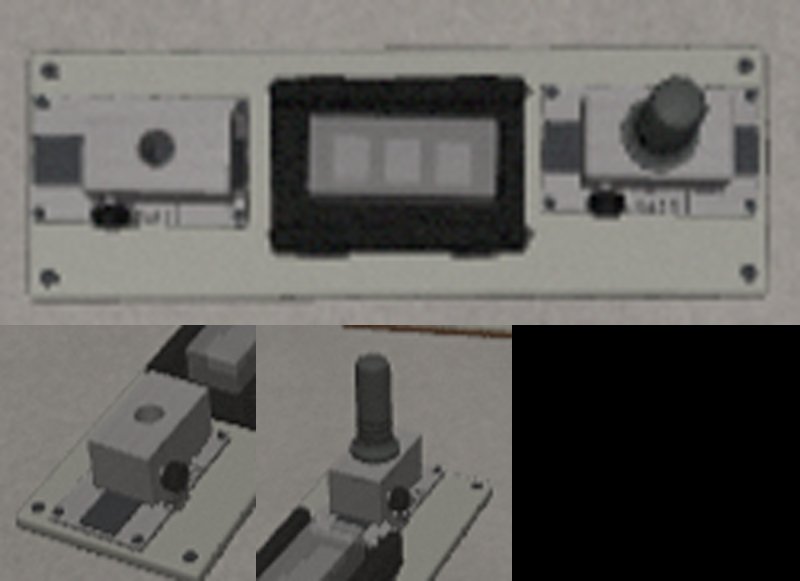

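```bash
cat >> h.py <<'E'
def tri(c1,p1,c2,p2):
    (o1,d1),(o2,d2)=ray(c1,*p1),ray(c2,*p2)
    k=np.linalg.lstsq(np.c_[d1,-d2],o2-o1,rcond=None)[0]
    a,b=o1+k[0]*d1,o2+k[1]*d2
    return (a+b)/2,np.linalg.norm(a-b)
E
python3 - <<'E'
from h import *
import pickle
t=pickle.load(open('top.pkl','rb'));s=pickle.load(open('side.pkl','rb'))
print(tri(t,(216.4,134.8),s,(166.9,222.5)))
print(onz(t,216.4,134.8,.069),onz(s,166.9,222.5,.069))
print(onz(t,320.8,124.8,.158),onz(s,216.3,131,.158),tri(t,(320.8,124.8),s,(216.3,131)))
E
```

```text
(array([0.60228911, 0.15993311, 0.06764937]), np.float64(0.0006150571339767525))
[0.60175006 0.15968195 0.069     ] [0.60173524 0.16129409 0.069     ]
[ 0.60361864 -0.12775294  0.158     ] [ 0.60281249 -0.12799733  0.158     ] (array([ 0.60321167, -0.12788211,  0.15804225]), np.float64(0.0008324181253909678))
```

Call:
{"method": "move_arm", "body": {"deltas": [{"x": 12.4,"y": 29.6,"z": 3.6,"rz": -5.7,"jaw": 1},{"x": 12.4,"y": 29.6,"z": 3.6,"rz": -5.7,"jaw": 1},{"x": 12.4,"y": 29.6,"z": 3.6,"rz": -5.7,"jaw": 1},{"x": 12.4,"y": 29.6,"z": 3.6,"rz": -5.7,"jaw": 1},{"x": 12.4,"y": 29.6,"z": 3.6,"rz": -5.7,"jaw": 1},{"x": 12.4,"y": 29.6,"z": 3.6,"rz": -5.7,"jaw": 1},{"x": 12.4,"y": 29.6,"z": 3.6,"rz": -5.7,"jaw": 1},{"x": 12.4,"y": 29.6,"z": 3.6,"rz": -5.7,"jaw": 1},{"x": 12.4,"y": 29.6,"z": 3.6,"rz": -5.7,"jaw": 1},{"x": 12.4,"y": 29.6,"z": 3.6,"rz": -5.7,"jaw": 1}]}}

```text
validation failed for argument at $.de...
```

Call:
{"method": "move_arm", "body": {"deltas": [{"x": 6,"y": 14,"z": 3.6,"rx": 0,"ry": 0,"rz": -5.7,"jaw": 1},{"x": 6,"y": 14,"z": 3.6,"rx": 0,"ry": 0,"rz": -5.7,"jaw": 1},{"x": 6,"y": 14,"z": 3.6,"rx": 0,"ry": 0,"rz": -5.7,"jaw": 1},{"x": 6,"y": 14,"z": 3.6,"rx": 0,"ry": 0,"rz": -5.7,"jaw": 1},{"x": 6,"y": 14,"z": 3.6,"rx": 0,"ry": 0,"rz": -5.7,"jaw": 1},{"x": 6,"y": 14,"z": 3.6,"rx": 0,"ry": 0,"rz": -5.7,"jaw": 1},{"x": 6,"y": 14,"z": 3.6,"rx": 0,"ry": 0,"rz": -5.7,"jaw": 1},{"x": 6,"y": 14,"z": 3.6,"rx": 0,"ry": 0,"rz": -5.7,"jaw": 1},{"x": 6,"y": 14,"z": 3.6,"rx": 0,"ry": 0,"rz": -5.7,"jaw": 1},{"x": 6,"y": 14,"z": 3.6,"rx": 0,"ry": 0,"rz": -5.7,"jaw": 1}]}}

```text
clock: 0.93
tcp_pos: [0.442, -0.2272, 0.2958]
orientation: [-3.139, 0.002, -1.601]
force: [0.5, -0.3, -0.0]
opening: 0.0938
```

Call:
{"method": "move_arm", "body": {"deltas": [{"x": 6,"y": 15,"z": 0,"rx": 0,"ry": 0,"rz": 0,"jaw": 1},{"x": 6,"y": 15,"z": 0,"rx": 0,"ry": 0,"rz": 0,"jaw": 1},{"x": 6,"y": 15,"z": 0,"rx": 0,"ry": 0,"rz": 0,"jaw": 1},{"x": 6,"y": 15,"z": 0,"rx": 0,"ry": 0,"rz": 0,"jaw": 1},{"x": 6,"y": 15,"z": 0,"rx": 0,"ry": 0,"rz": 0,"jaw": 1},{"x": 6,"y": 15,"z": 0,"rx": 0,"ry": 0,"rz": 0,"jaw": 1},{"x": 6,"y": 15,"z": 0,"rx": 0,"ry": 0,"rz": 0,"jaw": 1},{"x": 6,"y": 15,"z": 0,"rx": 0,"ry": 0,"rz": 0,"jaw": 1},{"x": 6,"y": 15,"z": 0,"rx": 0,"ry": 0,"rz": 0,"jaw": 1},{"x": 6,"y": 15,"z": 0,"rx": 0,"ry": 0,"rz": 0,"jaw": 1}]}}

```text
clock: 1.77
tcp_pos: [0.5921, 0.1508, 0.2952]
orientation: [-3.14, 0.002, -1.599]
force: [-0.2, -0.7, 0.5]
opening: 0.0942
```

Run:
```python
from h import *
import pickle
print(get_state()['tcp_pos'],np.abs(get_state()['joint_vel']).max())
c=optics.camera('wrist'); pickle.dump(c,open('w1.pkl','wb')); print(c['origin'],c['attitude'],c['camera_matrix'])
print(px(c,[.602,.16,.069]))
cv2.imwrite('pics/w1.png',c['color'])
```

```text
[0.59210514 0.1508043  0.295152  ] 0.586332158092142
[0.66931508 0.14669515 0.47538266] [ 2.87296425e+00  2.03736429e-03 -1.59941816e+00] [[336.63551454   0.         250.99438688]
 [  0.         336.63551454 189.89360052]
 [  0.           0.           1.        ]]
[242.33182848 154.88008786]
```

View pics/w1.png

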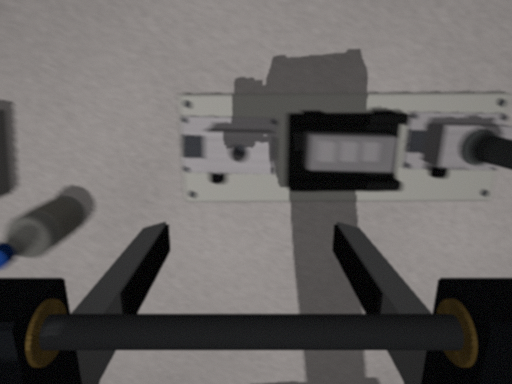

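The wrist view shows the bore at about (239,154), predicted at (242,155), but the arm was still moving. I'll repeat it now that the arm is at rest and take the bore's centroid, viewing no picture.

```bash
cat >> h.py <<'E'
def blob(c,p,w=14,lo=None):
    u,v=np.round(p).astype(int); g=cv2.cvtColor(c['color'],cv2.COLOR_BGR2GRAY)[v-w:v+w+1,u-w:u+w+1]
    t,m=cv2.threshold(g,0 if lo is None else lo,255,cv2.THRESH_BINARY_INV+(cv2.THRESH_OTSU if lo is None else 0))
    n,l,s,ce=cv2.connectedComponentsWithStats(m)
    i=min(range(1,n),key=lambda k:np.hypot(*(ce[k]-w))-(0.02*min(s[k,4],200)))
    return ce[i]+[u-w,v-w],s[i],t
E
python3 - <<'E'
from h import *
import pickle
for k in range(4): c=optics.camera('wrist')
print(get_state()['tcp_pos'],np.abs(get_state()['joint_vel']).max(),c['origin'])
pickle.dump(c,open('w2.pkl','wb'))
print(px(c,[.602,.16,.069]))
b=blob(c,px(c,[.602,.16,.069]),12);print(b,onz(c,*b[0],.069))
t=pickle.load(open('top.pkl','rb'));s=pickle.load(open('side.pkl','rb'))
b=blob(t,(216.4,134.8),6);print(b,onz(t,*b[0],.069))
b=blob(s,(166.9,222.5),6);print(b,onz(s,*b[0],.069))
g=c['color'];cv2.imwrite('pics/w2.png',cv2.resize(g[110:200,170:290],None,fx=5,fy=5,interpolation=cv2.INTER_CUBIC))
E
```

```text
[0.59158785 0.14740366 0.29523617] 0.02189265695240493 [0.66895758 0.14432182 0.4751315 ]
[240.0858106 154.4461991]
(array([239.34560907, 150.10764873]), array([  0,   0,  25,  20, 353], dtype=int32), 100.0) [0.60732333 0.16069867 0.069     ]
(array([215.65909091, 134.18181818]), array([ 2,  2,  8,  8, 44], dtype=int32), 103.0) [0.60360118 0.16176161 0.069     ]
(array([166.13333333, 222.37777778]), array([ 1,  4, 10,  6, 45], dtype=int32), 98.0) [0.60358346 0.16156961 0.069     ]
```

View pics/w2.png

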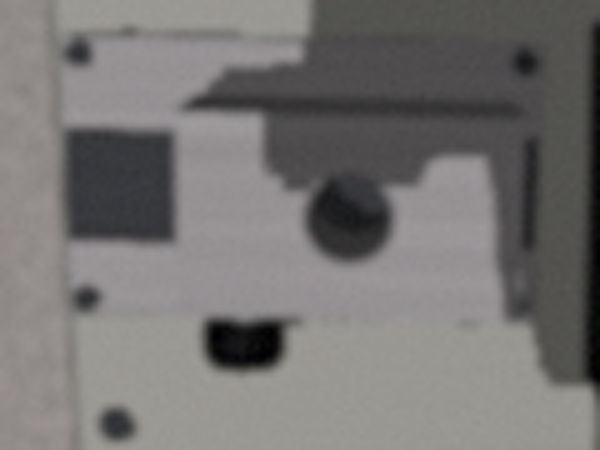

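The crop shows the bore clearly at (349,217), which is full-image (239.4,153.0). Now I'll move the same relative pose over the post.

Call:
{"method": "move_arm", "body": {"deltas": [{"x": 0,"y": -11.5,"z": 0,"rx": 0,"ry": 0,"rz": 0,"jaw": 1},{"x": 0,"y": -11.5,"z": 0,"rx": 0,"ry": 0,"rz": 0,"jaw": 1},{"x": 0,"y": -11.5,"z": 0,"rx": 0,"ry": 0,"rz": 0,"jaw": 1},{"x": 0,"y": -11.5,"z": 0,"rx": 0,"ry": 0,"rz": 0,"jaw": 1},{"x": 0,"y": -11.5,"z": 0,"rx": 0,"ry": 0,"rz": 0,"jaw": 1},{"x": 0,"y": -11.5,"z": 0,"rx": 0,"ry": 0,"rz": 0,"jaw": 1},{"x": 0,"y": -11.5,"z": 0,"rx": 0,"ry": 0,"rz": 0,"jaw": 1},{"x": 0,"y": -11.5,"z": 0,"rx": 0,"ry": 0,"rz": 0,"jaw": 1},{"x": 0,"y": -11.5,"z": 0,"rx": 0,"ry": 0,"rz": 0,"jaw": 1},{"x": 0,"y": -11.5,"z": 0,"rx": 0,"ry": 0,"rz": 0,"jaw": 1}]}}

```text
clock: 2.85
tcp_pos: [0.5909, -0.1406, 0.2953]
orientation: [-3.141, 0.001, -1.602]
force: [-0.2, 0.2, -0.6]
opening: 0.0942
```

Run:
```python
from h import *
import pickle
w=pickle.load(open('w2.pkl','rb')); print('bore wrist',onz(w,239.4,153.0,.069))
for k in range(4): c=optics.camera('wrist')
pickle.dump(c,open('w3.pkl','wb'))
print(get_state()['tcp_pos'],c['origin'])
for z in (.069,.076,.115,.158): print(z,px(c,[.603,-.128,z]))
g=c['color'];cv2.imwrite('pics/w3.png',cv2.resize(g[90:210,170:310],None,fx=5,fy=5,interpolation=cv2.INTER_CUBIC))
```

```text
bore wrist [0.60379379 0.16076664 0.069     ]
[ 0.59156376 -0.13886451  0.29537334] [ 0.66869889 -0.14296216  0.47561155]
0.069 [240.69574831 153.54308076]
0.076 [240.51561484 154.48716243]
0.115 [239.39015108 160.38573153]
0.158 [237.84626613 168.47725112]
```

View pics/w3.png

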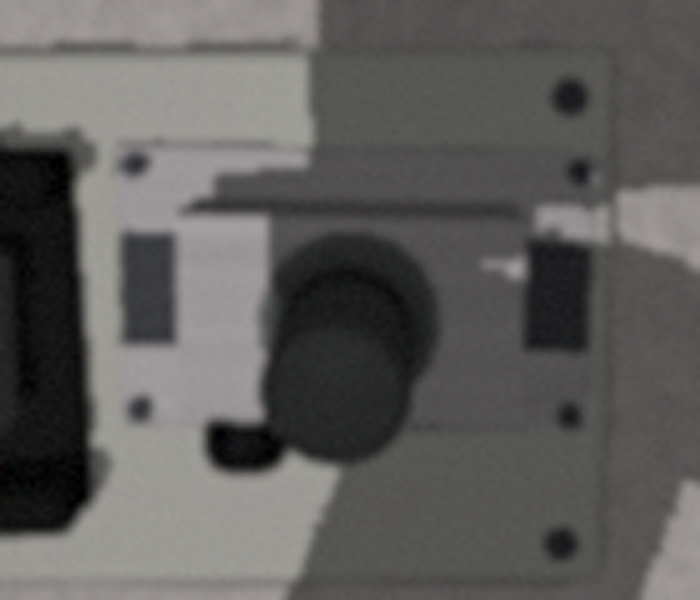

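The collar is centred at about (354,~325) and the dome at (339,391) in the crop. That puts the post at about (0.6035,-0.1277), and all views agree within 1 mm. The bore is at about (0.6037,0.1612). Now the grasp.

Call:
{"method": "move_arm", "body": {"deltas": [{"x": 0.48,"y": 0.45,"z": -1,"rx": 0,"ry": 0,"rz": 0,"jaw": 1},{"x": 0.48,"y": 0.45,"z": -2.5,"rx": 0,"ry": 0,"rz": 0,"jaw": 1},{"x": 0.48,"y": 0.45,"z": -4,"rx": 0,"ry": 0,"rz": 0,"jaw": 1},{"x": 0.48,"y": 0.45,"z": -5.5,"rx": 0,"ry": 0,"rz": 0,"jaw": 1},{"x": 0.48,"y": 0.45,"z": -6.7,"rx": 0,"ry": 0,"rz": 0,"jaw": 1},{"x": 0.48,"y": 0.45,"z": -7.5,"rx": 0,"ry": 0,"rz": 0,"jaw": 1},{"x": 0.48,"y": 0.45,"z": -7.9,"rx": 0,"ry": 0,"rz": 0,"jaw": 1},{"x": 0.48,"y": 0.45,"z": -7.97,"rx": 0,"ry": 0,"rz": 0,"jaw": 1},{"x": 0.48,"y": 0.45,"z": -7.97,"rx": 0,"ry": 0,"rz": 0,"jaw": 1},{"x": 0.48,"y": 0.45,"z": -7.97,"rx": 0,"ry": 0,"rz": 0,"jaw": 1}]}}

```text
clock: 3.88
tcp_pos: [0.605, -0.1278, 0.0982]
orientation: [-3.137, -0.0, -1.599]
force: [-0.1, 0.9, -0.4]
opening: 0.0943
```

Call:
{"method": "move_arm", "body": {"deltas": [{"x": 0,"y": 0,"z": 0,"rx": 0,"ry": 0,"rz": 0,"jaw": 0.45},{"x": 0,"y": 0,"z": 0,"rx": 0,"ry": 0,"rz": 0,"jaw": 0.45},{"x": 0,"y": 0,"z": 0,"rx": 0,"ry": 0,"rz": 0,"jaw": 0.4},{"x": 0,"y": 0,"z": 0,"rx": 0,"ry": 0,"rz": 0,"jaw": 0.36},{"x": 0,"y": 0,"z": 0,"rx": 0,"ry": 0,"rz": 0,"jaw": 0.34},{"x": 0,"y": 0,"z": 0,"rx": 0,"ry": 0,"rz": 0,"jaw": 0.32},{"x": 0,"y": 0,"z": 0,"rx": 0,"ry": 0,"rz": 0,"jaw": 0.25},{"x": 0,"y": 0,"z": 0,"rx": 0,"ry": 0,"rz": 0,"jaw": 0.2},{"x": 0,"y": 0,"z": 0,"rx": 0,"ry": 0,"rz": 0,"jaw": 0.2},{"x": 0,"y": 0,"z": 0,"rx": 0,"ry": 0,"rz": 0,"jaw": 0.2}], "grip_force": 8}}

```text
clock: 4.72
tcp_pos: [0.605, -0.1271, 0.0983]
orientation: [-3.137, 0.002, -1.599]
force: [0.2, 8.9, 6.9]
opening: 0.0304
```

```bash
python3 -c "
from h import *
s=get_state();print(s)"
```

```text
{'clock': 4.7167, 'joints': array([-0.39171043,  0.28437674,  1.71804594,  0.0037125 ,  1.13569085,
        1.20578782]), 'joint_vel': array([ 0.01242877, -0.00799392, -0.00817513,  0.06251361,  0.03232999,
        0.00209381]), 'tau': array([-4.37527031e+00, -3.76468956e+01, -2.78137046e+01, -1.88454174e+00,
       -1.01593561e+00, -1.29631502e-02]), 'tcp_pos': array([ 0.60501152, -0.12705594,  0.09832251]), 'orientation': array([-3.13714152e+00,  1.90891185e-03, -1.59905299e+00]), 'force': array([0.24713662, 8.93284671, 6.89649951]), 'moment': array([1.77984032, 0.12455527, 0.03990281]), 'opening': 0.0304434112494047}
```

Call:
{"method": "move_arm", "body": {"deltas": [{"x": 0,"y": 0,"z": 0,"rx": 0,"ry": 0,"rz": 0,"jaw": 0.2},{"x": 0,"y": 0,"z": 0,"rx": 0,"ry": 0,"rz": 0,"jaw": 0.2},{"x": 0,"y": 0,"z": 0.1,"rx": 0,"ry": 0,"rz": 0,"jaw": 0.2},{"x": 0,"y": 0,"z": 0.2,"rx": 0,"ry": 0,"rz": 0,"jaw": 0.2},{"x": 0,"y": 0,"z": 0.4,"rx": 0,"ry": 0,"rz": 0,"jaw": 0.2},{"x": 0,"y": 0,"z": 0.7,"rx": 0,"ry": 0,"rz": 0,"jaw": 0.2},{"x": 0,"y": 0,"z": 1.0,"rx": 0,"ry": 0,"rz": 0,"jaw": 0.2},{"x": 0,"y": 0,"z": 1.3,"rx": 0,"ry": 0,"rz": 0,"jaw": 0.2},{"x": 0,"y": 0,"z": 1.6,"rx": 0,"ry": 0,"rz": 0,"jaw": 0.2},{"x": 0,"y": 0,"z": 1.8,"rx": 0,"ry": 0,"rz": 0,"jaw": 0.2}], "grip_force": 35}}

```text
clock: 5.55
tcp_pos: [0.6056, -0.1285, 0.1456]
orientation: [-3.135, -0.001, -1.599]
force: [-0.2, -0.2, -0.9]
opening: 0.0294
```

Call:
{"method": "move_arm", "body": {"deltas": [{"x": 0,"y": 0,"z": 0.4,"rx": 0,"ry": 0,"rz": 0,"jaw": 0.2},{"x": 0,"y": 0,"z": 0.8,"rx": 0,"ry": 0,"rz": 0,"jaw": 0.2},{"x": 0,"y": 0,"z": 1.2,"rx": 0,"ry": 0,"rz": 0,"jaw": 0.2},{"x": 0,"y": 0,"z": 1.6,"rx": 0,"ry": 0,"rz": 0,"jaw": 0.2},{"x": 0,"y": 0,"z": 2.0,"rx": 0,"ry": 0,"rz": 0,"jaw": 0.2},{"x": 0,"y": 0,"z": 2.4,"rx": 0,"ry": 0,"rz": 0,"jaw": 0.2},{"x": 0,"y": 0,"z": 2.4,"rx": 0,"ry": 0,"rz": 0,"jaw": 0.2},{"x": 0,"y": 0,"z": 2.4,"rx": 0,"ry": 0,"rz": 0,"jaw": 0.2},{"x": 0,"y": 0,"z": 2.4,"rx": 0,"ry": 0,"rz": 0,"jaw": 0.2},{"x": 0,"y": 0,"z": 2.4,"rx": 0,"ry": 0,"rz": 0,"jaw": 0.2}]}}

```text
clock: 6.38
tcp_pos: [0.605, -0.1282, 0.2046]
orientation: [-3.137, -0.001, -1.599]
force: [-0.8, -0.8, -2.5]
opening: 0.0297
```

Run:
```python
from h import *
import pickle
c=optics.camera('wrist');c=optics.camera('wrist');s=optics.camera('side');pickle.dump((c,s),open('h1.pkl','wb'))
print({k:np.round(v,4) for k,v in get_state().items()})
a=cv2.resize(s['color'][70:220,150:300],(450,450),interpolation=cv2.INTER_CUBIC)
b=cv2.resize(c['color'],(340,255))
b=np.pad(b,((0,195),(0,0),(0,0)))
cv2.imwrite('pics/h1.png',np.hstack([a,b]))
```

```text
{'clock': np.float64(6.5333), 'joints': array([-3.9250e-01,  1.7040e-01,  1.6457e+00,  1.2000e-03,  1.3205e+00,
        1.2062e+00]), 'joint_vel': array([-0.0006, -0.0014, -0.0028, -0.0011, -0.0009,  0.002 ]), 'tau': array([ 6.00000e-03, -3.98274e+01, -3.25856e+01,  4.31000e-02,
       -7.26000e-02,  1.00000e-04]), 'tcp_pos': array([ 0.6052, -0.1283,  0.2048]), 'orientation': array([-3.1365e+00, -7.0000e-04, -1.5990e+00]), 'force': array([ 1.2933, -0.1464, -2.0883]), 'moment': array([0.0265, 0.0577, 0.0202]), 'opening': np.float64(0.0295)}
```

View pics/h1.png

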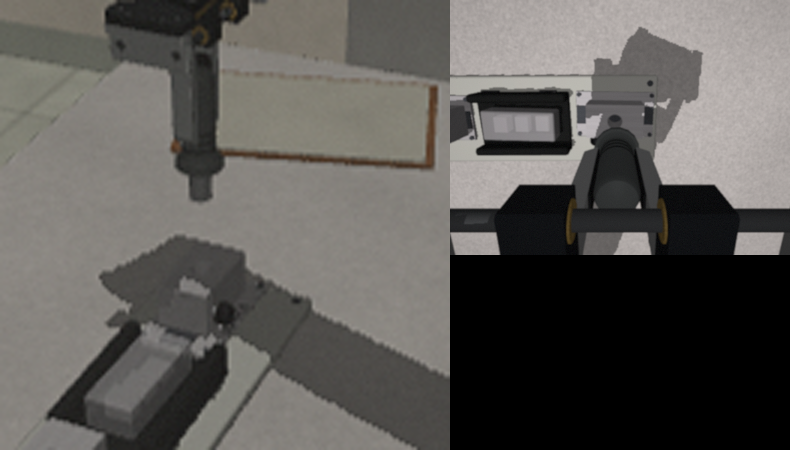

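The post is held upright; the side crop shows the spigot clear of the block at about (200,190). Next: carry it across, lean it 12.5° and hover.

Call:
{"method": "move_arm", "body": {"deltas": [{"x": 0,"y": 1,"z": 0,"rx": 0,"ry": 0,"rz": 0,"jaw": 0.2},{"x": 0,"y": 2.4,"z": 0,"rx": 0.3,"ry": 0,"rz": 0,"jaw": 0.2},{"x": 0,"y": 4,"z": 0,"rx": 0.7,"ry": 0,"rz": 0,"jaw": 0.2},{"x": 0,"y": 5.6,"z": 0,"rx": 1.1,"ry": 0,"rz": 0,"jaw": 0.2},{"x": 0,"y": 7.2,"z": 0,"rx": 1.5,"ry": 0,"rz": 0,"jaw": 0.2},{"x": 0,"y": 8.8,"z": 0,"rx": 1.9,"ry": 0,"rz": 0,"jaw": 0.2},{"x": 0,"y": 10.2,"z": -0.4,"rx": 2.3,"ry": 0,"rz": 0,"jaw": 0.2},{"x": 0,"y": 11.0,"z": -1,"rx": 2.5,"ry": 0,"rz": 0,"jaw": 0.2},{"x": 0,"y": 11.18,"z": -1.6,"rx": 2.5,"ry": 0,"rz": 0,"jaw": 0.2},{"x": 0,"y": 11.18,"z": -2,"rx": 2.5,"ry": 0,"rz": 0,"jaw": 0.2}]}}

```text
clock: 7.37
tcp_pos: [0.604, 0.1526, 0.1528]
orientation: [3.138, 0.217, -1.598]
force: [0.4, 0.2, -3.0]
opening: 0.0299
```

Run:
```python
from h import *
import pickle
for k in range(4): c=optics.camera('wrist')
s=optics.camera('side');t=optics.camera('top');pickle.dump((c,s,t),open('h2.pkl','wb'))
print({k:np.round(v,4) for k,v in get_state().items() if k in('clock','tcp_pos','orientation','force','moment','opening')})
b0=[.6037,.1612,.069]
print('bore px wrist',px(c,b0),'side',px(s,b0))
a=cv2.resize(s['color'][150:250,115:215],(400,400),interpolation=cv2.INTER_CUBIC)
b=cv2.resize(c['color'][100:300,160:360],(400,400),interpolation=cv2.INTER_CUBIC)
cv2.imwrite('pics/h2.png',np.hstack([a,b]))
```

```text
{'clock': np.float64(7.6667), 'tcp_pos': array([0.6062, 0.1504, 0.1561]), 'orientation': array([-3.1407,  0.2172, -1.6002]), 'force': array([ 0.2824, -0.2954, -1.8141]), 'moment': array([-0.1886, -0.0438, -0.0416]), 'opening': np.float64(0.0294)}
bore px wrist [259.16203794 195.82837619] side [166.16748538 222.26692392]
```

View pics/h2.png

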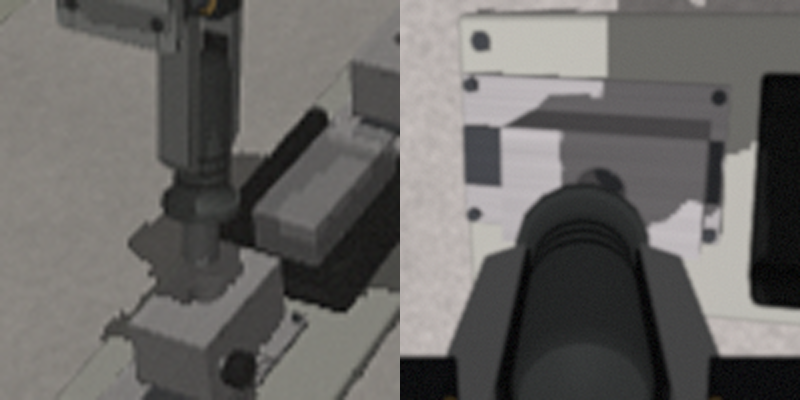

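The wrist crop shows the bore's far rim at (260,~190), matching the predicted u of 259, and the side crop shows the spigot over the block. Descending slowly.

Call:
{"method": "move_arm", "body": {"deltas": [{"x": -0.03,"y": 0.03,"z": -0.1,"rx": 0,"ry": 0,"rz": 0,"jaw": 0.2},{"x": -0.03,"y": 0.03,"z": -0.25,"rx": 0,"ry": 0,"rz": 0,"jaw": 0.2},{"x": -0.03,"y": 0.03,"z": -0.4,"rx": 0,"ry": 0,"rz": 0,"jaw": 0.2},{"x": -0.03,"y": 0.03,"z": -0.55,"rx": 0,"ry": 0,"rz": 0,"jaw": 0.2},{"x": -0.03,"y": 0.03,"z": -0.7,"rx": 0,"ry": 0,"rz": 0,"jaw": 0.2},{"x": -0.03,"y": 0.03,"z": -0.8,"rx": 0,"ry": 0,"rz": 0,"jaw": 0.2},{"x": -0.03,"y": 0.03,"z": -0.9,"rx": 0,"ry": 0,"rz": 0,"jaw": 0.2},{"x": -0.03,"y": 0.03,"z": -0.95,"rx": 0,"ry": 0,"rz": 0,"jaw": 0.2},{"x": -0.03,"y": 0.03,"z": -0.95,"rx": 0,"ry": 0,"rz": 0,"jaw": 0.2},{"x": -0.03,"y": 0.03,"z": -0.95,"rx": 0,"ry": 0,"rz": 0,"jaw": 0.2}]}}

```text
clock: 8.5
tcp_pos: [0.6055, 0.1512, 0.1324]
orientation: [-3.141, 0.217, -1.6]
force: [-0.1, -0.5, -2.6]
opening: 0.0294
```

Call:
{"method": "move_arm", "body": {"deltas": [{"x": 0,"y": 0,"z": -0.02,"rx": 0,"ry": 0,"rz": 0,"jaw": 0.2},{"x": 0,"y": 0,"z": -0.04,"rx": 0,"ry": 0,"rz": 0,"jaw": 0.2},{"x": 0,"y": 0,"z": -0.06,"rx": 0,"ry": 0,"rz": 0,"jaw": 0.2},{"x": 0,"y": 0,"z": -0.08,"rx": 0,"ry": 0,"rz": 0,"jaw": 0.2},{"x": 0,"y": 0,"z": -0.1,"rx": 0,"ry": 0,"rz": 0,"jaw": 0.2},{"x": 0,"y": 0,"z": -0.12,"rx": 0,"ry": 0,"rz": 0,"jaw": 0.2},{"x": 0,"y": 0,"z": -0.12,"rx": 0,"ry": 0,"rz": 0,"jaw": 0.2},{"x": 0,"y": 0,"z": -0.12,"rx": 0,"ry": 0,"rz": 0,"jaw": 0.2},{"x": 0,"y": 0,"z": -0.12,"rx": 0,"ry": 0,"rz": 0,"jaw": 0.2},{"x": 0,"y": 0,"z": -0.12,"rx": 0,"ry": 0,"rz": 0,"jaw": 0.2}]}}

```text
clock: 9.33
tcp_pos: [0.6055, 0.1511, 0.1294]
orientation: [-3.141, 0.217, -1.6]
force: [-0.4, 0.5, -1.7]
opening: 0.0293
```

```bash
cat > st.py <<'E'
from h import *
s=get_state();print({k:np.round(s[k],4).tolist() for k in('clock','tcp_pos','orientation','force','moment','opening')}, np.abs(s['joint_vel']).max().round(3))
E
python3 st.py
```

```text
{'clock': 9.3333, 'tcp_pos': [0.6055, 0.1511, 0.1294], 'orientation': [-3.1406, 0.2172, -1.6002], 'force': [-0.4093, 0.513, -1.7246], 'moment': [-0.1767, 0.0744, 0.0289], 'opening': 0.0293} 0.001
```

Call:
{"method": "move_arm", "body": {"deltas": [{"x": 0,"y": 0,"z": -0.02,"rx": 0,"ry": 0,"rz": 0,"jaw": 0.2},{"x": 0,"y": 0,"z": -0.04,"rx": 0,"ry": 0,"rz": 0,"jaw": 0.2},{"x": 0,"y": 0,"z": -0.06,"rx": 0,"ry": 0,"rz": 0,"jaw": 0.2},{"x": 0,"y": 0,"z": -0.08,"rx": 0,"ry": 0,"rz": 0,"jaw": 0.2},{"x": 0,"y": 0,"z": -0.08,"rx": 0,"ry": 0,"rz": 0,"jaw": 0.2},{"x": 0,"y": 0,"z": -0.08,"rx": 0,"ry": 0,"rz": 0,"jaw": 0.2},{"x": 0,"y": 0,"z": -0.08,"rx": 0,"ry": 0,"rz": 0,"jaw": 0.2},{"x": 0,"y": 0,"z": -0.08,"rx": 0,"ry": 0,"rz": 0,"jaw": 0.2},{"x": 0,"y": 0,"z": -0.08,"rx": 0,"ry": 0,"rz": 0,"jaw": 0.2},{"x": 0,"y": 0,"z": -0.08,"rx": 0,"ry": 0,"rz": 0,"jaw": 0.2}]}}

```text
clock: 10.17
tcp_pos: [0.6055, 0.1511, 0.1273]
orientation: [-3.141, 0.217, -1.6]
force: [0.6, 0.0, -1.7]
opening: 0.0301
```

```bash
python3 st.py
```

```text
{'clock': 10.1667, 'tcp_pos': [0.6055, 0.1511, 0.1273], 'orientation': [-3.1406, 0.2171, -1.6002], 'force': [0.599, 0.0153, -1.7369], 'moment': [-0.2845, 0.0926, 0.0004], 'opening': 0.0301} 0.002
```

Call:
{"method": "move_arm", "body": {"deltas": [{"x": 0,"y": -0.02,"z": 0,"rx": 0,"ry": 0,"rz": 0,"jaw": 0.2},{"x": 0,"y": -0.04,"z": 0,"rx": 0,"ry": 0,"rz": 0,"jaw": 0.2},{"x": 0,"y": -0.06,"z": 0,"rx": 0,"ry": 0,"rz": 0,"jaw": 0.2},{"x": 0,"y": -0.08,"z": 0,"rx": 0,"ry": 0,"rz": 0,"jaw": 0.2},{"x": 0,"y": -0.1,"z": 0,"rx": 0,"ry": 0,"rz": 0,"jaw": 0.2},{"x": 0,"y": -0.12,"z": 0,"rx": 0,"ry": 0,"rz": 0,"jaw": 0.2},{"x": 0,"y": -0.12,"z": 0,"rx": 0,"ry": 0,"rz": 0,"jaw": 0.2},{"x": 0,"y": -0.12,"z": 0,"rx": 0,"ry": 0,"rz": 0,"jaw": 0.2},{"x": 0,"y": -0.12,"z": 0,"rx": 0,"ry": 0,"rz": 0,"jaw": 0.2},{"x": 0,"y": -0.12,"z": 0,"rx": 0,"ry": 0,"rz": 0,"jaw": 0.2}]}}

```text
clock: 11.0
tcp_pos: [0.6054, 0.1485, 0.1273]
orientation: [-3.141, 0.218, -1.6]
force: [0.6, 3.4, -2.3]
opening: 0.03
```

```bash
python3 st.py
```

```text
{'clock': 11.0, 'tcp_pos': [0.6054, 0.1485, 0.1273], 'orientation': [-3.1407, 0.2179, -1.6002], 'force': [0.5623, 3.4114, -2.3216], 'moment': [0.6386, -0.142, -0.02], 'opening': 0.03} 0.002
```

The edge dropped 3.7 mm without contact and then met the −y wall lightly (3.4 N). So it is in the bore, and upright home is at TCP y ≈ 0.162. I'll stand it up halfway, pivoting about the low edge.

Call:
{"method": "move_arm", "body": {"deltas": [{"x": 0,"y": 0.035,"z": 0,"rx": -0.16,"ry": 0,"rz": 0,"jaw": 0.2},{"x": 0,"y": 0.07,"z": 0,"rx": -0.32,"ry": 0,"rz": 0,"jaw": 0.2},{"x": 0,"y": 0.105,"z": 0,"rx": -0.48,"ry": 0,"rz": 0,"jaw": 0.2},{"x": 0,"y": 0.14,"z": 0,"rx": -0.64,"ry": 0,"rz": 0,"jaw": 0.2},{"x": 0,"y": 0.175,"z": 0,"rx": -0.8,"ry": 0,"rz": 0,"jaw": 0.2},{"x": 0,"y": 0.21,"z": 0,"rx": -0.96,"ry": 0,"rz": 0,"jaw": 0.2},{"x": 0,"y": 0.245,"z": 0,"rx": -1.13,"ry": 0,"rz": 0,"jaw": 0.2},{"x": 0,"y": 0.284,"z": 0,"rx": -1.3,"ry": 0,"rz": 0,"jaw": 0.2},{"x": 0,"y": 0.284,"z": 0,"rx": -1.3,"ry": 0,"rz": 0,"jaw": 0.2},{"x": 0,"y": 0.284,"z": 0,"rx": -1.3,"ry": 0,"rz": 0,"jaw": 0.2}]}}

```text
clock: 11.83
tcp_pos: [0.6055, 0.1555, 0.1273]
orientation: [-3.137, 0.104, -1.599]
force: [0.2, 0.8, -1.3]
opening: 0.0299
```

```bash
python3 st.py
```

```text
{'clock': 11.8333, 'tcp_pos': [0.6055, 0.1555, 0.1273], 'orientation': [-3.1372, 0.1037, -1.5991], 'force': [0.1987, 0.7839, -1.2736], 'moment': [-0.0281, 0.0044, 0.0516], 'opening': 0.0299} 0.008
```

Call:
{"method": "move_arm", "body": {"deltas": [{"x": 0,"y": 0.03,"z": 0,"rx": -0.15,"ry": 0,"rz": 0,"jaw": 0.2},{"x": 0,"y": 0.06,"z": 0,"rx": -0.3,"ry": 0,"rz": 0,"jaw": 0.2},{"x": 0,"y": 0.095,"z": 0,"rx": -0.45,"ry": 0,"rz": 0,"jaw": 0.2},{"x": 0,"y": 0.125,"z": 0,"rx": -0.6,"ry": 0,"rz": 0,"jaw": 0.2},{"x": 0,"y": 0.16,"z": -0.01,"rx": -0.75,"ry": 0,"rz": 0,"jaw": 0.2},{"x": 0,"y": 0.19,"z": -0.02,"rx": -0.9,"ry": 0,"rz": 0,"jaw": 0.2},{"x": 0,"y": 0.22,"z": -0.02,"rx": -1.05,"ry": 0,"rz": 0,"jaw": 0.2},{"x": 0,"y": 0.25,"z": -0.03,"rx": -1.19,"ry": 0,"rz": 0,"jaw": 0.2},{"x": 0,"y": 0.25,"z": -0.03,"rx": -1.19,"ry": 0,"rz": 0,"jaw": 0.2},{"x": 0,"y": 0.25,"z": -0.03,"rx": -1.19,"ry": 0,"rz": 0,"jaw": 0.2}]}}

```text
clock: 12.67
tcp_pos: [0.6054, 0.1619, 0.1265]
orientation: [-3.134, -0.0, -1.599]
force: [0.2, -0.9, -1.7]
opening: 0.0292
```

```bash
python3 st.py
```

```text
{'clock': 12.6667, 'tcp_pos': [0.6054, 0.1619, 0.1265], 'orientation': [-3.1344, -0.0004, -1.5985], 'force': [0.1916, -0.8565, -1.7343], 'moment': [0.0451, 0.0676, 0.0226], 'opening': 0.0292} 0.007
```

Upright in the bore mouth with negligible force. Sliding down gently.

Call:
{"method": "move_arm", "body": {"deltas": [{"x": 0,"y": 0,"z": -0.04,"rx": 0,"ry": 0,"rz": 0,"jaw": 0.2},{"x": 0,"y": 0,"z": -0.1,"rx": 0,"ry": 0,"rz": 0,"jaw": 0.2},{"x": 0,"y": 0,"z": -0.16,"rx": 0,"ry": 0,"rz": 0,"jaw": 0.2},{"x": 0,"y": 0,"z": -0.22,"rx": 0,"ry": 0,"rz": 0,"jaw": 0.2},{"x": 0,"y": 0,"z": -0.28,"rx": 0,"ry": 0,"rz": 0,"jaw": 0.2},{"x": 0,"y": 0,"z": -0.34,"rx": 0,"ry": 0,"rz": 0,"jaw": 0.2},{"x": 0,"y": 0,"z": -0.4,"rx": 0,"ry": 0,"rz": 0,"jaw": 0.2},{"x": 0,"y": 0,"z": -0.44,"rx": 0,"ry": 0,"rz": 0,"jaw": 0.2},{"x": 0,"y": 0,"z": -0.44,"rx": 0,"ry": 0,"rz": 0,"jaw": 0.2},{"x": 0,"y": 0,"z": -0.44,"rx": 0,"ry": 0,"rz": 0,"jaw": 0.2}]}}

```text
clock: 13.5
tcp_pos: [0.6054, 0.1619, 0.1154]
orientation: [-3.134, -0.0, -1.599]
force: [0.8, 1.0, -2.4]
opening: 0.0297
```

```bash
python3 st.py
```

```text
{'clock': 13.5, 'tcp_pos': [0.6054, 0.1619, 0.1154], 'orientation': [-3.1345, -0.0004, -1.5985], 'force': [0.7907, 0.9846, -2.3755], 'moment': [0.0476, 0.0527, 0.0323], 'opening': 0.0297} 0.003
```

Call:
{"method": "move_arm", "body": {"deltas": [{"x": 0,"y": 0,"z": -0.06,"rx": 0,"ry": 0,"rz": 0,"jaw": 0.2},{"x": 0,"y": 0,"z": -0.14,"rx": 0,"ry": 0,"rz": 0,"jaw": 0.2},{"x": 0,"y": 0,"z": -0.22,"rx": 0,"ry": 0,"rz": 0,"jaw": 0.2},{"x": 0,"y": 0,"z": -0.3,"rx": 0,"ry": 0,"rz": 0,"jaw": 0.2},{"x": 0,"y": 0,"z": -0.38,"rx": 0,"ry": 0,"rz": 0,"jaw": 0.2},{"x": 0,"y": 0,"z": -0.46,"rx": 0,"ry": 0,"rz": 0,"jaw": 0.2},{"x": 0,"y": 0,"z": -0.54,"rx": 0,"ry": 0,"rz": 0,"jaw": 0.2},{"x": 0,"y": 0,"z": -0.6,"rx": 0,"ry": 0,"rz": 0,"jaw": 0.2},{"x": 0,"y": 0,"z": -0.64,"rx": 0,"ry": 0,"rz": 0,"jaw": 0.2},{"x": 0,"y": 0,"z": -0.64,"rx": 0,"ry": 0,"rz": 0,"jaw": 0.2}]}}

```text
clock: 14.33
tcp_pos: [0.6052, 0.1619, 0.0991]
orientation: [-3.135, -0.0, -1.599]
force: [0.8, -0.1, -1.9]
opening: 0.0296
```

```bash
python3 st.py
```

```text
{'clock': 14.3333, 'tcp_pos': [0.6052, 0.1619, 0.0991], 'orientation': [-3.135, -0.0005, -1.5986], 'force': [0.7992, -0.128, -1.8711], 'moment': [0.0455, 0.0165, -0.0006], 'opening': 0.0296} 0.006
```

Last millimetre, slowly until the collar touches.

Call:
{"method": "move_arm", "body": {"deltas": [{"x": 0,"y": 0,"z": -0.01,"rx": 0,"ry": 0,"rz": 0,"jaw": 0.2},{"x": 0,"y": 0,"z": -0.02,"rx": 0,"ry": 0,"rz": 0,"jaw": 0.2},{"x": 0,"y": 0,"z": -0.03,"rx": 0,"ry": 0,"rz": 0,"jaw": 0.2},{"x": 0,"y": 0,"z": -0.04,"rx": 0,"ry": 0,"rz": 0,"jaw": 0.2},{"x": 0,"y": 0,"z": -0.05,"rx": 0,"ry": 0,"rz": 0,"jaw": 0.2},{"x": 0,"y": 0,"z": -0.05,"rx": 0,"ry": 0,"rz": 0,"jaw": 0.2},{"x": 0,"y": 0,"z": -0.05,"rx": 0,"ry": 0,"rz": 0,"jaw": 0.2},{"x": 0,"y": 0,"z": -0.05,"rx": 0,"ry": 0,"rz": 0,"jaw": 0.2},{"x": 0,"y": 0,"z": -0.05,"rx": 0,"ry": 0,"rz": 0,"jaw": 0.2},{"x": 0,"y": 0,"z": -0.05,"rx": 0,"ry": 0,"rz": 0,"jaw": 0.2}]}}

```text
clock: 15.17
tcp_pos: [0.6054, 0.1619, 0.0983]
orientation: [-3.135, -0.001, -1.598]
force: [-1.6, -0.9, 1.6]
opening: 0.0295
```

```bash
python3 st.py
```

```text
{'clock': 15.1667, 'tcp_pos': [0.6054, 0.1619, 0.0983], 'orientation': [-3.1346, -0.0005, -1.5985], 'force': [-1.6402, -0.8536, 1.5918], 'moment': [-0.0302, 0.466, 0.0232], 'opening': 0.0295} 0.002
```

Collar contact is felt at the height of the first seat (0.0983). Easing the grip, opening, then rising.

Call:
{"method": "move_arm", "body": {"deltas": [{"x": 0,"y": 0,"z": -0.005,"rx": 0,"ry": 0,"rz": 0,"jaw": 0.3},{"x": 0,"y": 0,"z": -0.005,"rx": 0,"ry": 0,"rz": 0,"jaw": 0.32},{"x": 0,"y": 0,"z": 0,"rx": 0,"ry": 0,"rz": 0,"jaw": 0.36},{"x": 0,"y": 0,"z": 0,"rx": 0,"ry": 0,"rz": 0,"jaw": 0.42},{"x": 0,"y": 0,"z": 0,"rx": 0,"ry": 0,"rz": 0,"jaw": 0.6},{"x": 0,"y": 0,"z": 0,"rx": 0,"ry": 0,"rz": 0,"jaw": 0.8},{"x": 0,"y": 0,"z": 0,"rx": 0,"ry": 0,"rz": 0,"jaw": 0.9},{"x": 0,"y": 0,"z": 0,"rx": 0,"ry": 0,"rz": 0,"jaw": 0.9},{"x": 0,"y": 0,"z": 0,"rx": 0,"ry": 0,"rz": 0,"jaw": 0.9},{"x": 0,"y": 0,"z": 0,"rx": 0,"ry": 0,"rz": 0,"jaw": 0.9}], "grip_force": 5}}

```text
clock: 16.0
tcp_pos: [0.6054, 0.1619, 0.0983]
orientation: [-3.135, -0.001, -1.599]
force: [0.0, 0.9, 0.2]
opening: 0.076
```

Call:
{"method": "move_arm", "body": {"deltas": [{"x": 0,"y": 0,"z": 0.4,"rx": 0,"ry": 0,"rz": 0,"jaw": 0.9},{"x": 0,"y": 0,"z": 1,"rx": 0,"ry": 0,"rz": 0,"jaw": 0.9},{"x": 0,"y": 0,"z": 2,"rx": 0,"ry": 0,"rz": 0,"jaw": 0.9},{"x": 0,"y": 0,"z": 3,"rx": 0,"ry": 0,"rz": 0,"jaw": 0.9},{"x": 0,"y": 0,"z": 4,"rx": 0,"ry": 0,"rz": 0,"jaw": 0.9},{"x": 0,"y": 0,"z": 5,"rx": 0,"ry": 0,"rz": 0,"jaw": 0.9},{"x": 0,"y": 0,"z": 6,"rx": 0,"ry": 0,"rz": 0,"jaw": 0.9},{"x": 0,"y": 0,"z": 7,"rx": 0,"ry": 0,"rz": 0,"jaw": 0.9},{"x": 0,"y": 0,"z": 7.5,"rx": 0,"ry": 0,"rz": 0,"jaw": 0.9},{"x": 0,"y": 0,"z": 7.5,"rx": 0,"ry": 0,"rz": 0,"jaw": 0.9}]}}

```text
clock: 16.83
tcp_pos: [0.6071, 0.1621, 0.2905]
orientation: [-3.127, 0.0, -1.598]
force: [-0.2, 0.0, 0.9]
opening: 0.0844
```

```bash
python3 st.py
python3 - <<'E'
from h import *
for k in range(4): c=optics.camera('wrist')
s=optics.camera('side')
for z in (.069,.161): print(z,'side',px(s,[.6037,.1615,z]),'wrist',px(c,[.6037,.1615,z]))
a=cv2.resize(s['color'][110:260,115:265],(450,450),interpolation=cv2.INTER_CUBIC)
b=cv2.resize(c['color'],(340,255)); b=np.pad(b,((0,195),(0,0),(0,0)))
cv2.imwrite('pics/f.png',np.hstack([a,b]))
E
```

```text
{'clock': 16.8333, 'tcp_pos': [0.6071, 0.1621, 0.2905], 'orientation': [-3.1271, 0.0003, -1.5985], 'force': [-0.174, 0.0235, 0.8802], 'moment': [-0.0059, 0.0066, 0.0029], 'opening': 0.0844} 0.066
0.069 side [166.10354873 222.346882  ] wrist [249.91738597 165.71892845]
0.161 side [161.96115713 190.6634841 ] wrist [249.67542365 184.83246667]
```

View pics/f.png

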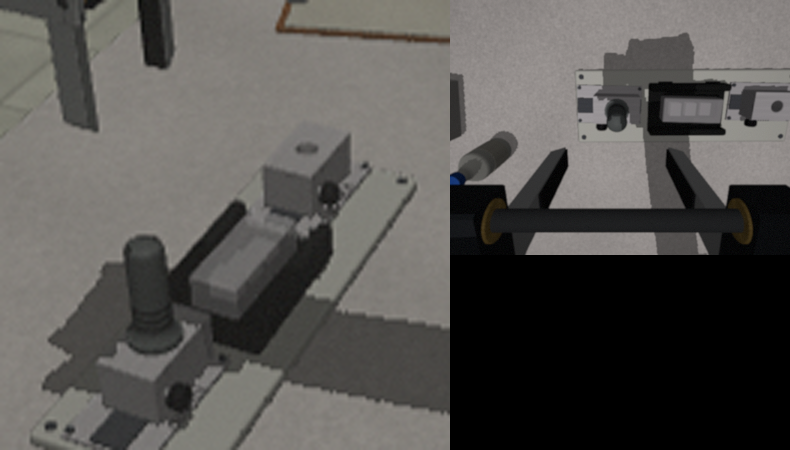

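The post stands upright with its collar on the left block: its top is at (163.7,189) in the full side view, predicted (162,190.7). The old socket is empty and the bystanders are in place. Handing in.

```bash
python3 -c "
from station import arm
print(arm.close_job())"
```

```text
the job is handed in; nothing more can be done
None
```

The post is out of its original socket and fully home in the empty block at the other end of the board. I let go of it and handed the job in at about 17 s.

- **Insertion:** I leaned the post 12.5°. Its low edge dropped 3.7 mm into the bore with no contact felt, then met the −y wall at 3.4 N. I stood it upright about that edge and slid it down; wrist force readings while fitting, taken between moves, stayed under about 4 N.
- **Seating:** The collar touched the block at TCP z 0.0983, the same height as when the post sat in the first socket.
- **Final picture:** The post stands upright with its collar on the block, the old socket is empty, and the gripper is clear and open. The phantom and the gel bottle look unmoved. The mouse wasn't in the final view, but the arm passed well above it.
- **Disagreements:** The bore's position by feel (y about 0.162) was about 1 mm from my sight estimate of 0.1607. In the last side view, the post's top was about 2 pixels from where I predicted it. My first move call was refused by the interface, apparently because the shifts were too large, and nothing moved. The highest force reading was about 11 N while closing on the post in its first socket.

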